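Clip the vent grille that matches the sample into a cabinet back panel

TASK

Take from the black tray the new vent grille of the same outline as the sample lying on the clipboard, and clip it into the cut-out of the back panel on the sloped stand: press it in square until both of its sprung tabs have caught behind the panel and its face lies flush. Leave the other two grilles in their bays and the samples where they are.

Things in the scene. Friction and masses are not known exactly. Their poses are not given: they have to be found in the camera images.
- cutout (a point): Centre of the cut-out, on the top face of the grey cabinet back panel (260 x 340 x 8 mm) fixed on a stand that slopes it 30 degrees, its face turned up and towards the robot. Rectangle right through the panel: 28 mm along this point's x (up the slope) by 54 mm along its y (level); z is the panel's outward normal. Open behind. The panel's top edge is 180 mm above the bench, with two red turn-buttons 4 mm proud.
- clipboard_mid (a point): Middle of the brown clipboard (150 x 190 mm, 4 mm thick) with a blue-grey job sheet, lying flat beyond the tray; the point is on its top face. The one sample that counts lies on it, within 40 mm of this point.
- tray: Black parts tray, 128 mm (x) by 316 mm (y), walls 4 mm thick and 28 mm high, floor 4 mm thick, origin under its middle. Two dividers 20 mm high make three bays side by side (centres at y = -104, 0, +104 mm), each 120 x 100 mm inside. A new grille stands on its foot, face up, in each bay; which is in which bay varies.
- rect_mid (a point): New vent grille, white plastic, about 50 g: square-cornered. Its centre, half-way up, 16 mm above its foot; z out of the face, y lengthwise. Face 44 (x) by 84 (y) by 5 mm, its top 16 mm above this point, long sides straight for the middle 40 mm. Under it a tapered skirt 27 mm deep, 26 x 52 mm at the face, 21 x 44 mm at the foot. Home: this point 11 mm below the cut-out point.
- rect_tab_left (a joint): Bend of the sprung tab at the +y end of the grille at rect_mid, rad: 0 sprung out, more is bent inwards, about 0.25 as its barb passes the panel. The barbs span 58 mm, 9 to 18 mm under the face. Set in the cut-out the grille first rests on its tabs, face about 13 mm off the panel; some 15 N pressed straight in on the middle of the face bends them.
- rect_tab_right (a joint): Bend of the sprung tab at the -y end of the grille at rect_mid, rad: 0 sprung out, more is bent inwards, about 0.25 as its barb passes the panel. The barbs span 58 mm, 9 to 18 mm under the face. Set in the cut-out the grille first rests on its tabs, face about 13 mm off the panel; some 15 N pressed straight in on the middle of the face bends them.
- rect_sample_mid (a point): Sample of the same pattern, size and look: square-cornered. Its centre, half-way up. It lies on the clipboard (then this pattern is to be fitted) or is put away in the blue sample case (125 x 240 mm, 26 mm high) on the robot side of the tray. Samples are not for use.
- oval_mid (a point): New vent grille, white plastic, about 50 g: round-ended. Its centre, half-way up, 16 mm above its foot; z out of the face, y lengthwise. Face 44 (x) by 84 (y) by 5 mm, its top 16 mm above this point, long sides straight for the middle 40 mm. Under it a tapered skirt 27 mm deep, 26 x 52 mm at the face, 21 x 44 mm at the foot. Home: this point 11 mm below the cut-out point.
- oval_tab_left (a joint): Bend of the sprung tab at the +y end of the grille at oval_mid, rad: 0 sprung out, more is bent inwards, about 0.25 as its barb passes the panel. The barbs span 58 mm, 9 to 18 mm under the face. Set in the cut-out the grille first rests on its tabs, face about 13 mm off the panel; some 15 N pressed straight in on the middle of the face bends them.
- oval_tab_right (a joint): Bend of the sprung tab at the -y end of the grille at oval_mid, rad: 0 sprung out, more is bent inwards, about 0.25 as its barb passes the panel. The barbs span 58 mm, 9 to 18 mm under the face. Set in the cut-out the grille first rests on its tabs, face about 13 mm off the panel; some 15 N pressed straight in on the middle of the face bends them.
- oval_sample_mid (a point): Sample of the same pattern, size and look: round-ended. Its centre, half-way up. It lies on the clipboard (then this pattern is to be fitted) or is put away in the blue sample case (125 x 240 mm, 26 mm high) on the robot side of the tray. Samples are not for use.
- hex_mid (a point): New vent grille, white plastic, about 50 g: pointed-ended (long hexagon). Its centre, half-way up, 16 mm above its foot; z out of the face, y lengthwise. Face 44 (x) by 84 (y) by 5 mm, its top 16 mm above this point, long sides straight for the middle 40 mm. Under it a tapered skirt 27 mm deep, 26 x 52 mm at the face, 21 x 44 mm at the foot. Home: this point 11 mm below the cut-out point.
- hex_tab_left (a joint): Bend of the sprung tab at the +y end of the grille at hex_mid, rad: 0 sprung out, more is bent inwards, about 0.25 as its barb passes the panel. The barbs span 58 mm, 9 to 18 mm under the face. Set in the cut-out the grille first rests on its tabs, face about 13 mm off the panel; some 15 N pressed straight in on the middle of the face bends them.
- hex_tab_right (a joint): Bend of the sprung tab at the -y end of the grille at hex_mid, rad: 0 sprung out, more is bent inwards, about 0.25 as its barb passes the panel. The barbs span 58 mm, 9 to 18 mm under the face. Set in the cut-out the grille first rests on its tabs, face about 13 mm off the panel; some 15 N pressed straight in on the middle of the face bends them.
- hex_sample_mid (a point): Sample of the same pattern, size and look: pointed-ended (long hexagon). Its centre, half-way up. It lies on the clipboard (then this pattern is to be fitted) or is put away in the blue sample case (125 x 240 mm, 26 mm high) on the robot side of the tray. Samples are not for use.
There are look-alikes about, which are no part of the job. What is shaped like the part that bears hex_mid but green or pink is not meant.

How it is judged:
On the way:
1. the grille that matches the sample on the clipboard has been lifted out of the tray (((horizontal distance between rect_sample_mid and clipboard_mid below 0.07 m and height (world z) of rect_mid above 0.07 m) or (horizontal distance between oval_sample_mid and clipboard_mid below 0.07 m and height (world z) of oval_mid above 0.07 m) or (horizontal distance between hex_sample_mid and clipboard_mid below 0.07 m and height (world z) of hex_mid above 0.07 m))), for 0.1 s.
At the end, for the whole second after the job is handed in: The grille of the sample's pattern is home in the cut-out: centred within 3 mm, face within 1.5 mm of the panel, flat within 0.04 rad, square within 0.1 rad, both tabs sprung out (bent under 0.08 rad), at rest; the other two grilles within 30 mm of where they were (((horizontal distance between rect_sample_mid and clipboard_mid below 0.07 m and x of rect_mid in the frame of cutout between -0.003 and 0.003 m and y of rect_mid in the frame of cutout between -0.003 and 0.003 m and z of rect_mid in the frame of cutout between -0.0125 and -0.0095 m and angle between the z axis of rect_mid and the z axis of cutout, either way round below 0.04 rad and angle between the y axis of rect_mid and the y axis of cutout, either way round below 0.1 rad and value of joint each of rect_tab_left, rect_tab_right below 0.08 rad and linear speed of rect below 0.01 m/s and distance of each of oval_mid, hex_mid from where it was at the start of the episode below 0.03 m) or (horizontal distance between oval_sample_mid and clipboard_mid below 0.07 m and x of oval_mid in the frame of cutout between -0.003 and 0.003 m and y of oval_mid in the frame of cutout between -0.003 and 0.003 m and z of oval_mid in the frame of cutout between -0.0125 and -0.0095 m and angle between the z axis of oval_mid and the z axis of cutout, either way round below 0.04 rad and angle between the y axis of oval_mid and the y axis of cutout, either way round below 0.1 rad and value of joint each of oval_tab_left, oval_tab_right below 0.08 rad and linear speed of oval below 0.01 m/s and distance of each of rect_mid, hex_mid from where it was at the start of the episode below 0.03 m) or (horizontal distance between hex_sample_mid and clipboard_mid below 0.07 m and x of hex_mid in the frame of cutout between -0.003 and 0.003 m and y of hex_mid in the frame of cutout between -0.003 and 0.003 m and z of hex_mid in the frame of cutout between -0.0125 and -0.0095 m and angle between the z axis of hex_mid and the z axis of cutout, either way round below 0.04 rad and angle between the y axis of hex_mid and the y axis of cutout, either way round below 0.1 rad and value of joint each of hex_tab_left, hex_tab_right below 0.08 rad and linear speed of hex below 0.01 m/s and distance of each of rect_mid, oval_mid from where it was at the start of the episode below 0.03 m))); the robot touches nothing.
It fails at once if a sample is shifted by more than 30 mm (distance of any of rect_sample_mid, oval_sample_mid, hex_sample_mid from where it was at the start of the episode above 0.03 m).
It fails at once if a grille of another pattern than the sample on the clipboard is shifted by more than 50 mm ((horizontal distance between rect_sample_mid and clipboard_mid below 0.07 m and distance of any of oval_mid, hex_mid from where it was at the start of the episode above 0.05 m) or (horizontal distance between oval_sample_mid and clipboard_mid below 0.07 m and distance of any of rect_mid, hex_mid from where it was at the start of the episode above 0.05 m) or (horizontal distance between hex_sample_mid and clipboard_mid below 0.07 m and distance of any of rect_mid, oval_mid from where it was at the start of the episode above 0.05 m)).
It also fails if it takes over 45 s, if anything falls off the work surface, if the arm or the gripper's body presses on something with over 40 N, if the wrist force passes 120 N, or if a joint passes its speed limit or range.

ROBOT

A 7-joint arm with a two-finger parallel gripper is mounted at the origin on the work surface. World frame = base frame: x ahead of the robot, y to its left, z up, the work surface at z = 0. Lengths are in m, angles in rad, forces in N, time in s.
With the tool pointing down it reaches from about 0.425 to 0.925 m from the base axis. Payload 6.8 kg.
Tool frame: the origin (TCP) lies at the very end of the fingers, on their centre line; the grasp point (between the pads) lies 19 mm behind it; z points along the fingers, y is the direction in which the jaws open and shut (so a half turn about z gives the same grasp; the last joint's range is limited). The gripper opens to 85 mm and grips with 20 to 120 N. Pads are 22 mm wide; open, the fingers measure 114 mm over their backs; the gripper's body (76 mm by 85 mm) begins 54 mm behind the grasp point. The pads swing forward as they close: fully open they stand 13 mm farther back than shut.
Start: joints at [1.164, 0.477, 0.022, 1.555, -0.011, 1.109, -0.083], TCP at [0.199, -0.645, 0.231] pointing down, gripper open.
Joint ranges: [-2.96, 2.96], [-0.34, 2.1], [-1.41, 1.46], [0.24, 2.44], [-1.37, 4.51], [0.17, 1.92], [-2.96, 2.96]. Speed limits (rad/s): [2.39, 2.39, 3.14, 3.14, 3.14, 3.14, 3.14].

INTERFACE

Orientations are given as a unit quaternion [w, x, y, z].
In Python, from station import bot gives the robot as it stands.
- The arm moves only by the tool move_arm, never from a script. Its argument "commands" is text: rows parted by semicolons, each of 7 numbers parted by spaces: the opening, from 0 (shut) to 1 (fully open), then the shift along the tool's x, y, z in cm, then the turn, a rotation vector about the tool's x, y, z in degrees. In form: gripper tx ty tz rx ry rz; .... A call has 1 to 12 rows; each row shifts and turns the commanded pose from where the row before left it, along the tool's axes as they then stand; what a row does not reach is not made up. A row lasts 1/12 s, in which the tool goes at most 41.7 mm and 7.16 degrees, less where a joint would pass 70% of its speed; a pose out of reach is approached as far as the arm can. A call with a gripper value outside its range is refused whole. The fingers move at their own pace and stop on an object; "force" is the grip in N (left out, the last holds). Time passes only in rows, so rows that do not move let the fingers close. It gives the time, the measured TCP pose, the force and the opening at its end, in the units of the state.
- bot.get_obs(): the state, without advancing time (a new reading comes with each control period).
- bot.read_camera(name): name is "scene" or "top" or "wrist"; returns a dict with "img" (480x640x3 uint8, red, green, blue), "K" (3x3 intrinsics, pixels), "rvec" (rotation vector, rad) and "tvec" (3), from world to camera coordinates, as OpenCV has them; the wrist camera has in their place "hand_eye" (4x4, takes a point from camera to tool coordinates, whose origin is the TCP and whose axes are the flange's). Camera axes: x right, y down, z forward; pixel columns grow to the right and rows downward; lengths in m; the calibration is good to about 2 mm. A picture is of the moment at which its call begins: read the wrist's pose just before it. There is no depth.
- bot.hand_in(): hands the job in, once; it reports no verdict.
The state is a dict: "t": time; "q": joint angles; "joint_vel": joint speeds; "joint_torque": joint torques, N m; "eef_pos": TCP position; "tool_rot": TCP orientation; "contact_force": force on the tool from outside, world axes, zero at the start; "torque": the same for the moment, N m; "gripper_width": opening from 0.0 (shut) to 1.0 (fully open).
Only numpy, scipy, OpenCV 4.12 (cv2) and the standard library are available. Lean on these libraries where they do the work, as an engineer would, in place of code of your own. Each camera call takes 0.05 s, during which the arm holds its last target. There are 200 camera calls.

## Working session

There is one attempt and no reset: what is moved stays moved. The work goes in short steps, Python scripts to look and compute and a tool call to move; the robot and the scene stay as the last step left them, time stands still between calls to the robot, and variables do not carry over. Pictures are saved under pics/ and viewed, about 8 in all and at most 12, crops included, and the job is handed in when it is done.

Besides the shell and the picture viewer there is one more tool, called after "Call:" in YAML: its name, and indented under it one key for each argument. move_arm: Moves the arm, as the interface text tells. Its arguments: {"type":"object","properties":{"commands":{"type":"string"},"force":{"type":"number"}},"required":["commands"]}

```bash
mkdir -p pics; cat > h.py <<'E'
import numpy as np, cv2
from scipy.spatial.transform import Rotation as R
from station import bot
def cam(n):
    o=bot.get_obs(); c=bot.read_camera(n)
    if n=="wrist":
        T=np.eye(4); q=o["tool_rot"]; T[:3,:3]=R.from_quat([q[1],q[2],q[3],q[0]]).as_matrix(); T[:3,3]=o["eef_pos"]
        W=T@np.array(c["hand_eye"]); c["R"]=W[:3,:3]; c["C"]=W[:3,3]
    else:
        M=cv2.Rodrigues(np.array(c["rvec"],float))[0]; c["R"]=M.T; c["C"]=-M.T@np.array(c["tvec"],float).ravel()
    c["K"]=np.array(c["K"],float); return c
def ray(c,u,v):
    d=c["R"]@np.linalg.inv(c["K"])@np.array([u,v,1.]); return c["C"],d/np.linalg.norm(d)
def onz(c,u,v,z):
    o,d=ray(c,u,v); return o+d*(z-o[2])/d[2]
def proj(c,p):
    x=c["K"]@(c["R"].T@(np.array(p)-c["C"])); return x[:2]/x[2]
def tri(*rays):
    A=0;b=0
    for o,d in rays:
        P=np.eye(3)-np.outer(d,d); A=A+P; b=b+P@o
    p=np.linalg.solve(A,b); return p,[np.linalg.norm((np.eye(3)-np.outer(d,d))@(p-o)) for o,d in rays]
def save(n,img): cv2.imwrite("pics/"+n,cv2.cvtColor(img,cv2.COLOR_RGB2BGR))
import pickle
def keep(n,c): pickle.dump({k:c[k] for k in("img","K","R","C")},open(n+".pkl","wb"))
def load(n): return pickle.load(open(n+".pkl","rb"))
E
python3 - <<'E'
from h import *
for n in("scene","top","wrist"):
    c=cam(n); save(n+"0.png",c["img"]); keep(n+"0",c); print(n,c["C"].round(3),c["R"].round(2).tolist(),c["K"][0,0])
print(bot.get_obs())
E
```

```text
scene [0.903 0.638 0.589] [[-0.83, 0.34, -0.45], [0.56, 0.51, -0.65], [0.01, -0.79, -0.61]] 439.34440430479447
top [0.303 0.112 1.445] [[0.0, -0.98, 0.18], [-1.0, -0.0, 0.0], [-0.0, -0.18, -0.98]] 550.275603114604
wrist [ 0.262 -0.625  0.372] [[0.29, -0.92, -0.25], [-0.96, -0.28, -0.07], [-0.0, 0.26, -0.97]] 409.62222918732226
{'t': 0.15, 'q': array([ 1.16392885,  0.47763331,  0.02237688,  1.55616105, -0.01149841,
        1.1092863 , -0.08309877]), 'joint_vel': array([-5.08533257e-04, -1.53271888e-03,  3.70440915e-04, -3.26786147e-03,
        1.23371269e-03,  5.44020165e-04,  8.87054144e-05]), 'joint_torque': array([ 3.57672878e-03, -5.96923506e+01,  1.61076486e+00, -2.81490523e+01,
        1.27746884e-02,  6.51725539e-03,  8.56609290e-06]), 'eef_pos': array([ 0.19853568, -0.64470033,  0.23056089]), 'tool_rot': array([-6.61756708e-04,  9.88863236e-01,  1.48825530e-01, -1.55164190e-04]), 'contact_force': array([-0.27247891,  0.33437784,  0.90095904]), 'torque': array([ 0.00636958,  0.01692554, -0.02495706]), 'gripper_width': 1.0039356707600813}
```

View pics/top0.png

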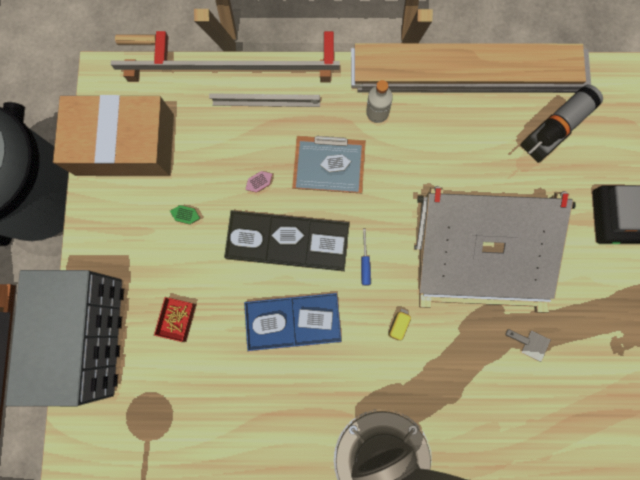

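View pics/scene0.png

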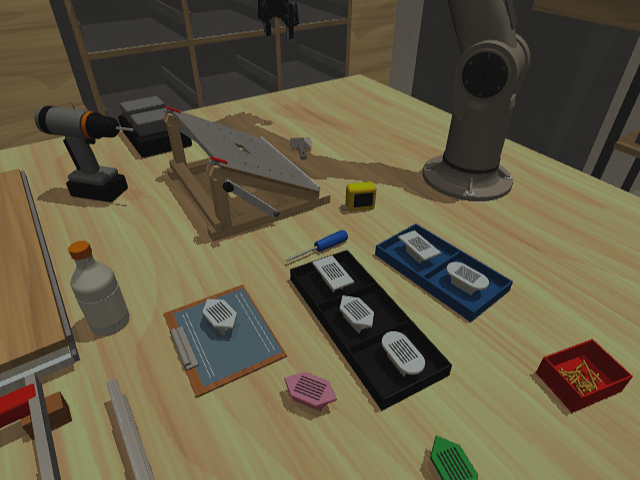

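Top view: the clipboard holds a hex sample (335,163). What could be taken for the new hex grille: the sample itself (335,163), the new hex in the tray's middle bay (288,235), pink (259,181) and green (185,214). In the scene view they are at (220,316), (356,313), (310,388) and (455,460). I choose the white one in the middle bay. Next I take rough positions and one close crop.

```bash
python3 - <<'E'
from h import *
t=load("top0"); s=load("scene0")
def white(c,box):
    x0,y0,x1,y1=box; hsv=cv2.cvtColor(c["img"],cv2.COLOR_RGB2HSV)[y0:y1,x0:x1]
    m=((hsv[...,1]<40)&(hsv[...,2]>140)).astype(np.uint8)
    m=cv2.morphologyEx(m,cv2.MORPH_CLOSE,np.ones((7,7)))
    cs,_=cv2.findContours(m,0,2); k=max(cs,key=cv2.contourArea); (u,v),wh,a=cv2.minAreaRect(k)
    return (u+x0,v+y0),wh,a,cv2.boxPoints(((u+x0,v+y0),wh,a))
for nm,bt,bs in(("new",(268,222,308,250),(334,288,380,338)),("sample",(312,148,356,178),(196,290,242,342))):
    ct,wt,at,pt=white(t,bt); cs_,ws,as_,ps=white(s,bs)
    print(nm,ct,wt,at,cs_,ws,tri(ray(t,*ct),ray(s,*cs_)))
    print(" top corners z.036",[onz(t,*p,0.036)[:2].round(3) for p in pt])
# panel: grey corners, cutout (rough eyeballed px)
a=cv2.resize(s["img"][285:345,190:390],None,fx=4,fy=4,interpolation=2)
b=cv2.resize(s["img"][95:245,150:350],None,fx=4,fy=4,interpolation=2)[:600-240]
save("crop1.png",np.vstack([a,b]))
save("crop2.png",cv2.resize(t["img"][180:315,405:585],None,fx=4.4,fy=4.4,interpolation=2))
E
```

```text
new (287.0, 235.0) (16.0, 30.0) 90.0 (356.6588249206543, 310.0352954864502) (34.27501678466797, 23.21156120300293) (array([0.56055241, 0.24409108, 0.03262109]), [np.float64(0.00014165379883542036), np.float64(0.00014165379883553355)])
 top corners z.036 [array([0.581, 0.283]), array([0.581, 0.205]), array([0.539, 0.205]), array([0.539, 0.282])]
sample (333.5, 159.5) (23.0, 43.0) 90.0 (219.0, 312.5) (25.0, 32.0) (array([0.76176041, 0.12463982, 0.03944955]), [np.float64(0.0022091903109095028), np.float64(0.0022091903109093124)])
 top corners z.036 [array([0.797, 0.181]), array([0.797, 0.066]), array([0.733, 0.066]), array([0.733, 0.181])]
```

View pics/crop1.png

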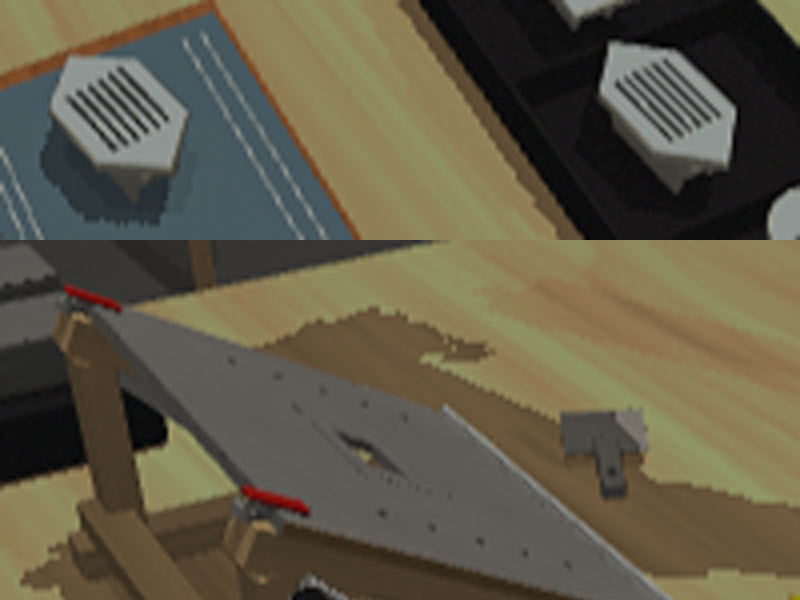

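View pics/crop2.png

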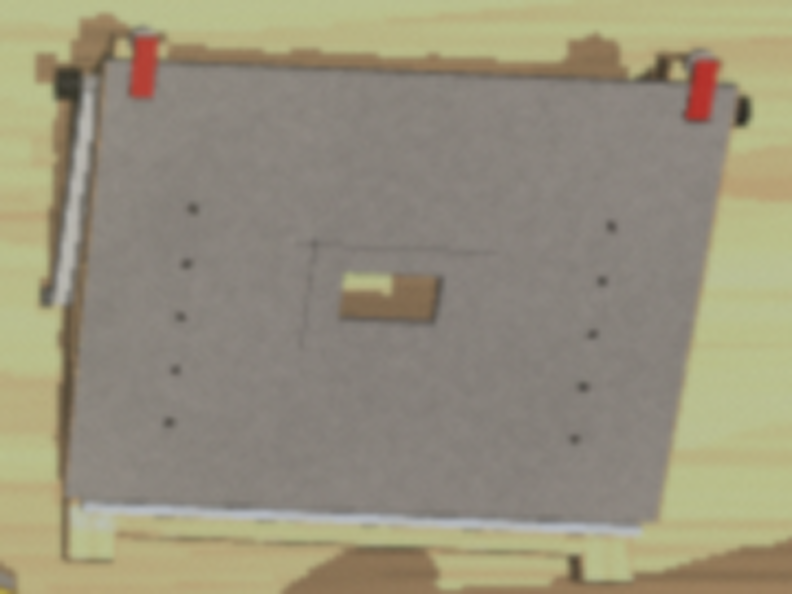

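The crop confirms a white hex grille in the tray's middle bay and a hex sample on the clipboard. The triangulated face is at (0.561, 0.244, 0.033), against an expected top of 0.036. Next I plan the approach.

```bash
cat > plan.py <<'E'
from h import *
def cur():
    o=bot.get_obs(); q=o["tool_rot"]; return np.array(o["eef_pos"]),R.from_quat([q[1],q[2],q[3],q[0]])
def rows(p0,r0,p1,r1,g,step=0.035,ang=6.,n=None):
    rv=(r0.inv()*r1).as_rotvec()
    n=n or int(max(1,np.ceil(np.linalg.norm(p1-p0)/step),np.ceil(np.degrees(np.linalg.norm(rv))/ang)))
    p,r=p0.copy(),r0; out=[]
    for i in range(1,n+1):
        tp=p0+(p1-p0)*i/n; tr=r0*R.from_rotvec(rv*i/n)
        s=(r.inv().apply(tp-p)*100).round(2); w=np.degrees((r.inv()*tr).as_rotvec()).round(1)
        p=p+r.apply(s/100); r=r*R.from_rotvec(np.radians(w)); out.append(f"{g:g} "+" ".join(f"{x+0:g}" for x in [*s,*w]))
    for i in range(0,n,12): print("; ".join(out[i:i+12]))
    return p,r
def rot(x,z):
    z=np.array(z,float)/np.linalg.norm(z); x=np.array(x,float); x-=z*(x@z); x/=np.linalg.norm(x)
    return R.from_matrix(np.c_[x,np.cross(z,x),z])
E
python3 - <<'E'
from plan import *
p,r=cur(); m=rot([np.cos(np.radians(50)),np.sin(np.radians(50)),0],[0,0,-1])
a=rows(p,r,np.array([.5,-.3,.34]),m,.8)
print('--'); b=rows(*a,np.array([.56,.244,.20]),rot([0,1,0],[0,0,-1]),.8)
E
```

```text
0.8 2.78 -1.72 -0.78 0 0 -2.3; 0.8 2.85 -1.61 -0.78 0 0 -2.4; 0.8 2.92 -1.48 -0.78 0 0 -2.3; 0.8 2.97 -1.37 -0.78 0 0 -2.4; 0.8 3.02 -1.25 -0.78 0 0 -2.3; 0.8 3.08 -1.12 -0.78 0 0 -2.4; 0.8 3.11 -0.99 -0.78 0 0 -2.3; 0.8 3.16 -0.86 -0.78 0 0 -2.4; 0.8 3.19 -0.73 -0.78 0 0 -2.3; 0.8 3.21 -0.61 -0.78 -0.1 0 -2.4; 0.8 3.24 -0.46 -0.78 0 0 -2.3; 0.8 3.26 -0.34 -0.78 0 0 -2.4
0.8 3.26 -0.2 -0.78 0 0 -2.3; 0.8 3.27 -0.07 -0.78 0 0 -2.4
--
0.8 2.68 -1.79 0.82 0 0 -2.4; 0.8 2.75 -1.67 0.83 0 0 -2.3; 0.8 2.82 -1.56 0.82 0 0 -2.4; 0.8 2.87 -1.44 0.82 0 0 -2.3; 0.8 2.94 -1.32 0.83 0 0 -2.4; 0.8 2.99 -1.21 0.82 0 0 -2.3; 0.8 3.03 -1.08 0.82 0 0 -2.4; 0.8 3.07 -0.95 0.83 0 0 -2.3; 0.8 3.11 -0.82 0.82 0 0 -2.4; 0.8 3.15 -0.7 0.83 0 0 -2.3; 0.8 3.17 -0.57 0.82 0 0 -2.4; 0.8 3.19 -0.44 0.82 0 0 -2.3
0.8 3.2 -0.31 0.83 0 0 -2.4; 0.8 3.22 -0.17 0.82 0 0 -2.3; 0.8 3.21 -0.04 0.82 0 0 -2.4; 0.8 3.22 0.09 0.83 0 0 -2.3; 0.8 3.21 0.22 0.82 0 0 -2.4
```

Call:
move_arm:
  commands: "0.8 2.78 -1.72 -0.78 0 0 -2.3; 0.8 2.85 -1.61 -0.78 0 0 -2.4; 0.8 2.92 -1.48 -0.78 0 0 -2.3; 0.8 2.97 -1.37 -0.78 0 0 -2.4; 0.8 3.02 -1.25 -0.78 0 0 -2.3; 0.8 3.08 -1.12 -0.78 0 0 -2.4; 0.8 3.11 -0.99 -0.78 0 0 -2.3; 0.8 3.16 -0.86 -0.78 0 0 -2.4; 0.8 3.19 -0.73 -0.78 0 0 -2.3; 0.8 3.21 -0.61 -0.78 0 0 -2.4; 0.8 3.24 -0.46 -0.78 0 0 -2.3; 0.8 3.26 -0.34 -0.78 0 0 -2.4"
  force: 40

```text
t: 1.15
eef_pos: [0.4577, -0.3481, 0.3251]
tool_rot: [-0.0, 0.922, 0.386, -0.0]
contact_force: [0.4, 0.3, -0.6]
gripper_width: 0.806
```

Call:
move_arm:
  commands: "0.8 3.26 -0.2 -0.78 0 0 -2.3; 0.8 3.27 -0.07 -0.78 0 0 -2.4; 0.8 0 0 0 0 0 0; 0.8 0 0 0 0 0 0; 0.8 0 0 0 0 0 0"

```text
t: 1.57
eef_pos: [0.4996, -0.3007, 0.3401]
tool_rot: [-0.0, 0.906, 0.423, -0.001]
contact_force: [-0.8, 0.0, 0.0]
gripper_width: 0.802
```

```bash
python3 - <<'E'
from h import *
c=cam("wrist"); keep("w1",c); save("w1.png",c["img"]); print(bot.get_obs()["eef_pos"])
E
```

```text
[ 0.49910027 -0.30140907  0.33995665]
```

View pics/w1.png

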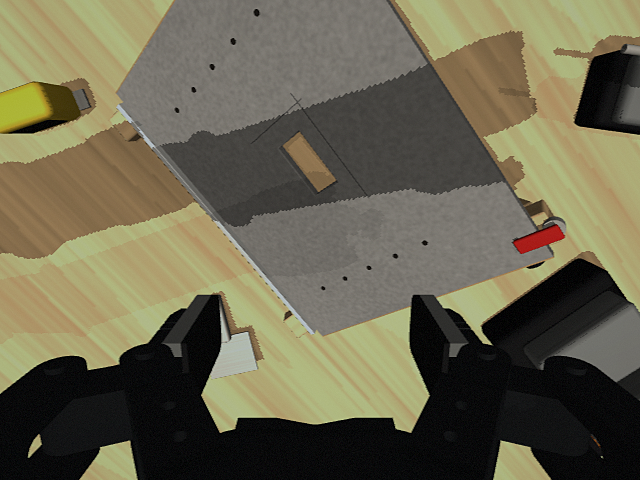

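Wrist view: the cut-out is at about (310,160), with its corners near (300,131), (282,148), (319,193) and (337,181). I take a second view a little further along the way.

Call:
move_arm:
  commands: "0.8 2.68 -1.79 0.82 0 0 -2.4; 0.8 2.75 -1.67 0.83 0 0 -2.3; 0.8 2.82 -1.56 0.82 0 0 -2.4; 0.8 0 0 0 0 0 0; 0.8 0 0 0 0 0 0; 0.8 0 0 0 0 0 0"

```text
t: 2.12
eef_pos: [0.51, -0.206, 0.3157]
tool_rot: [0.0, 0.879, 0.477, -0.0]
contact_force: [-0.3, -1.1, 0.5]
gripper_width: 0.802
```

```bash
python3 - <<'E'
from h import *
c=cam("wrist"); keep("w2",c)
w=load("w1")
a=cv2.resize(w["img"][110:215,260:360],None,fx=4,fy=4,interpolation=0)
save("w2.png",c["img"])
b=cv2.resize(c["img"],(560,420)); save("w12.png",np.hstack([a[:420,:240*1],b]) if 0 else np.hstack([cv2.resize(a,(400,420)),cv2.resize(c["img"],(400,300))[:300].copy() if 0 else np.pad(cv2.resize(c["img"],(400,300)),((0,120),(0,0),(0,0)))]))
E
```

```text
(no output)
```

View pics/w12.png

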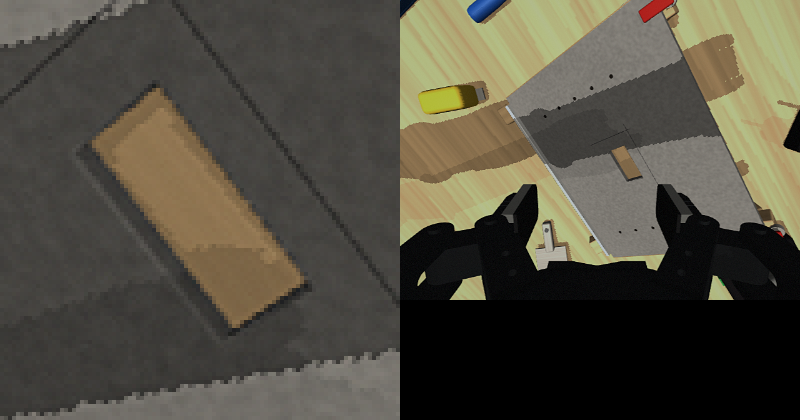

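Call:
move_arm:
  commands: "0.8 2.87 -1.44 0.82 0 0 -2.3; 0.8 2.94 -1.32 0.83 0 0 -2.4; 0.8 2.99 -1.21 0.82 0 0 -2.3; 0.8 3.03 -1.08 0.82 0 0 -2.4; 0.8 3.07 -0.95 0.83 0 0 -2.3; 0.8 3.11 -0.82 0.82 0 0 -2.4; 0.8 3.15 -0.7 0.83 0 0 -2.3; 0.8 3.17 -0.57 0.82 0 0 -2.4; 0.8 3.19 -0.44 0.82 0 0 -2.3"

```text
t: 2.92
eef_pos: [0.5432, 0.0831, 0.2415]
tool_rot: [0.0, 0.777, 0.63, 0.0]
contact_force: [1.6, -0.5, 0.3]
gripper_width: 0.796
```

Call:
move_arm:
  commands: "0.8 3.2 -0.31 0.83 0 0 -2.4; 0.8 3.22 -0.17 0.82 0 0 -2.3; 0.8 0 0 0 0 0 0; 0.8 0 0 0 0 0 0"

```text
t: 3.25
eef_pos: [0.5497, 0.1482, 0.2246]
tool_rot: [-0.0, 0.749, 0.662, -0.0]
contact_force: [-0.1, -1.2, 0.1]
gripper_width: 0.799
```

```bash
python3 - <<'E'
from h import *
c=cam("wrist"); keep("w3",c); print(bot.get_obs()["eef_pos"])
u,v=proj(c,[.5605,.244,.036]); print(u,v)
w=load("w2"); a=cv2.resize(w["img"][220:300,320:400],None,fx=5,fy=5,interpolation=0)
u=int(np.clip(u,80,560));v=int(np.clip(v,80,400))
print(u,v)
b=cv2.resize(c["img"][v-80:v+80,u-80:u+80],(400,400),interpolation=0); save("w23.png",np.hstack([a,b]))
E
```

```text
[0.55009309 0.1464079  0.22487261]
312.9133950177065 90.27710907215436
312 90
```

View pics/w23.png

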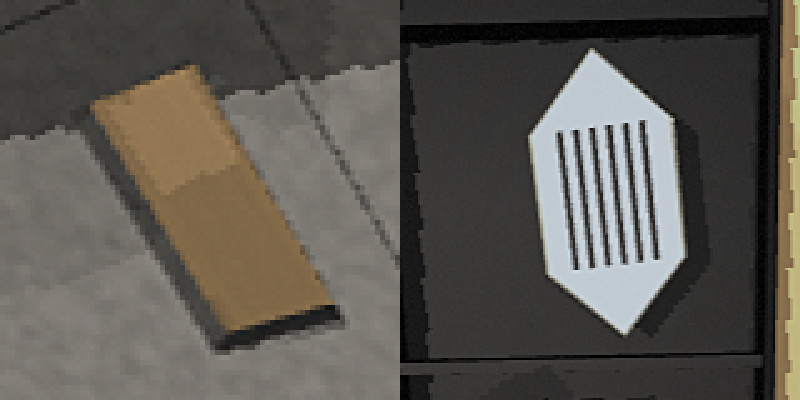

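In w23 the cut-out corners in the w2 frame are (359.6,233), (336.6,241.6), (363.2,290) and (388.8,284). The hex grille in the w3 frame is upright, tip to tip from about (308,30) to (322,144). Next I triangulate both.

```bash
cat > hexm.py <<'E'
from plan import *
def hexc(c,box):
    x0,y0,x1,y1=box; g=cv2.cvtColor(c["img"],cv2.COLOR_RGB2HSV)[y0:y1,x0:x1]
    m=((g[...,2]>150)&(g[...,1]<60)).astype(np.uint8)
    cs,_=cv2.findContours(m,0,2); k=max(cs,key=cv2.contourArea)
    for e in np.arange(2,12,.5):
        p=cv2.approxPolyDP(k,e,True)
        if len(p)<=6: break
    return p.reshape(-1,2)+[x0,y0]
E
python3 - <<'E'
from hexm import *
w1,w2,w3=load("w1"),load("w2"),load("w3")
A=[(299.2,131),(279.2,147.2),(317,194.5),(338,181.4)]; B=[(359.6,233),(336.6,241.6),(363.2,290),(388.8,284)]
P=[]
for a,b in zip(A,B):
    p,e=tri(ray(w1,*a),ray(w2,*b)); P.append(p); print(p.round(4),np.round(e,4))
P=np.array(P); print([np.linalg.norm(P[i]-P[i-1]).round(4) for i in range(4)],P.mean(0).round(4))
for n in("top0","scene0"):
    print(n,proj(load(n),P.mean(0)))
n=np.cross(P[3]-P[1],P[0]-P[2]); n/=np.linalg.norm(n); n*=np.sign(n[2]); print("n",n,np.degrees(np.arccos(n[2])))
h=hexc(w3,(232,10,392,170)); print(h.tolist()); print(np.array([onz(w3,*q,.036) for q in h]).round(4))
E
```

```text
[ 0.5321 -0.241   0.1199] [0.0003 0.0003]
[ 0.5097 -0.2399  0.1077] [0.001 0.001]
[ 0.5062 -0.2948  0.1006] [0.0004 0.0004]
[ 0.5297 -0.296   0.1161] [0.0002 0.0002]
[np.float64(0.0551), np.float64(0.0255), np.float64(0.0554), np.float64(0.0282)] [ 0.5194 -0.2679  0.1111]
top0 [492.43912253 246.15758698]
scene0 [242.16965901 148.20730846]
n [-0.5179793  -0.05782241  0.85343659] 31.41255721092441
[[308, 30], [284, 63], [291, 119], [321, 143], [345, 112], [340, 57]]
[[0.5621 0.2858 0.036 ]
 [0.5414 0.2657 0.036 ]
 [0.5411 0.2253 0.036 ]
 [0.562  0.2045 0.036 ]
 [0.5831 0.2253 0.036 ]
 [0.5834 0.2647 0.036 ]]
```

Call:
move_arm:
  commands: "0.8 3.0 0 0.82 0 0 -2.3; 0.8 3.0 0 0.82 0 0 -2.4; 0.8 2 0 0.4 0 0 -2; 0.8 0 0 0 0 0 0; 0.8 0 0 0 0 0 0; 0.8 0 0 0 0 0 0"

```text
t: 3.8
eef_pos: [0.5576, 0.2246, 0.2049]
tool_rot: [0.001, 0.711, 0.703, -0.0]
contact_force: [0.1, -0.4, -0.4]
gripper_width: 0.799
```

```bash
python3 - <<'E'
from hexm import *
c=cam("wrist"); keep("w4",c); p,r=cur(); print(p.round(4),r.as_matrix().round(3).tolist())
u,v=proj(c,[.5605,.244,.036]); u=int(u);v=int(v); print(u,v)
h=hexc(c,(max(u-95,0),max(v-120,0),u+95,v+110)); h3=hexc(load("w3"),(232,10,392,170))
print(h.tolist(),h3.tolist())
i=lambda h:(h[np.argmin(h[:,1])],h[np.argmax(h[:,1])])
for a,b in zip(i(h),i(h3)): print(tri(ray(c,*a),ray(load("w3"),*b)))
X=np.array([onz(c,*q,.036) for q in h]); print(X.round(4))
save("w4.png",c["img"])
E
```

```text
[0.5576 0.2245 0.205 ] [[0.011, 1.0, 0.001], [1.0, -0.011, -0.002], [-0.002, 0.001, -1.0]]
317 194
[[319, 137], [291, 166], [292, 218], [321, 243], [347, 216], [348, 166]] [[308, 30], [284, 63], [291, 119], [321, 143], [345, 112], [340, 57]]
(array([0.56213049, 0.28637097, 0.03338101]), [np.float64(1.0306903104835131e-05), np.float64(1.0306903104998603e-05)])
(array([0.56252953, 0.20442245, 0.03159177]), [np.float64(0.0005262901622591034), np.float64(0.0005262901622591728)])
[[0.5621 0.2864 0.036 ]
 [0.541  0.2656 0.036 ]
 [0.5407 0.2259 0.036 ]
 [0.563  0.2056 0.036 ]
 [0.5832 0.227  0.036 ]
 [0.5836 0.2651 0.036 ]]
```

The cut-out measures about 28 x 55 mm with a slope of about 31°, and its centre is at (0.519, -0.268, 0.111). The hex face is 82 x 42 mm, centred at (0.562, 0.2455), with its long side along world y and its top at about z 0.033–0.036. All of this agrees with the text. I go down with the fingertips about 12 mm below the face top.

Call:
move_arm:
  commands: "0.8 1.05 0.22 3 0 0 -0.6; 0.8 1.05 0.22 3 0 0 0; 0.8 0 0 3 0 0 0; 0.8 0 0 3 0 0 0; 0.8 0 0 2.5 0 0 0; 0.8 0 0 2 0 0 0; 0.8 0 0 1.6 0 0 0; 0.8 0 0 0 0 0 0; 0.8 0 0 0 0 0 0; 0.8 0 0 0 0 0 0"

```text
t: 4.68
eef_pos: [0.5621, 0.2478, 0.0251]
tool_rot: [0.001, 0.706, 0.708, 0.001]
contact_force: [-0.6, 0.1, 0.8]
gripper_width: 0.799
```

Call:
move_arm:
  commands: "0.4 0 0 0 0 0 0; 0.4 0 0 0 0 0 0; 0.4 0 0 0 0 0 0; 0.4 0 0 0 0 0 0; 0.4 0 0 0 0 0 0; 0.4 0 0 0 0 0 0; 0.4 0 0 0 0 0 0; 0.4 0 0 0 0 0 0; 0.4 0 0 0 0 0 0; 0.4 0 0 0 0 0 0"
  force: 60

```text
t: 5.52
eef_pos: [0.5621, 0.2486, 0.0257]
tool_rot: [0.001, 0.706, 0.708, 0.001]
contact_force: [-2.4, -1.9, 5.3]
gripper_width: 0.493
```

Call:
move_arm:
  commands: "0.4 0 0 -1 0 0 0; 0.4 0 0 -2 0 0 0; 0.4 0 0 -3 0 0 0; 0.4 0 0 -3 0 0 0; 0.4 0 0 -3 0 0 0; 0.4 0 0 -3 0 0 0; 0.4 0 0 -3 0 0 0; 0.4 0 0 -3 0 0 0; 0.4 0 0 0 0 0 0; 0.4 0 0 0 0 0 0; 0.4 0 0 0 0 0 0"

```text
t: 6.43
eef_pos: [0.5605, 0.248, 0.2338]
tool_rot: [0.0, 0.706, 0.708, -0.0]
contact_force: [-0.1, -0.8, -0.2]
gripper_width: 0.49
```

```bash
python3 - <<'E'
from plan import *
c=cam("wrist"); keep("w5",c); s=cam("scene"); keep("s5",s); p,r=cur(); print(p)
u,v=proj(s,p); u=int(u);v=int(v); print(u,v)
save("w5.png",np.hstack([cv2.resize(c["img"],(480,360)),cv2.resize(s["img"][v-60:v+60,u-53:u+53],(318,360),interpolation=0)]))
E
```

```text
[0.5601402  0.24774882 0.2325297 ]
366 214
```

View pics/w5.png

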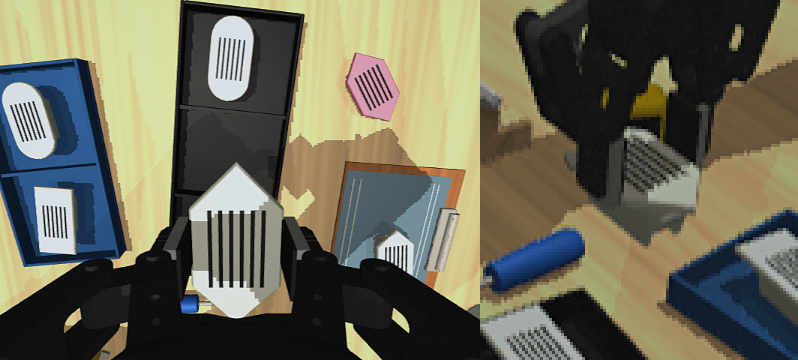

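The grille is held and lifted, and its middle bay is empty. Next I measure how it sits in the tool frame.

```bash
python3 - <<'E'
from plan import *
c=load("w5"); g=cv2.cvtColor(c["img"],cv2.COLOR_RGB2HSV); he=np.array(bot.read_camera("wrist")["hand_eye"]); print(he.round(4).tolist())
m=((g[...,2]>115)&(g[...,1]<45)).astype(np.uint8); m[:,:235]=0; m[:,400:]=0; m[:205]=0; m[432:]=0
m=cv2.morphologyEx(m,cv2.MORPH_CLOSE,np.ones((11,11)))
cs,_=cv2.findContours(m,0,2); k=max(cs,key=cv2.contourArea)
for e in np.arange(2,14,.5):
    a=cv2.approxPolyDP(k,e,True)
    if len(a)<=6: break
a=a.reshape(-1,2).astype(float); print(a.tolist())
t0=a[np.argmin(a[:,1])]; 
i=np.argmin(a[:,1]); a=np.roll(a,-i,0)
if a[1,0]>a[0,0]: a=np.r_[a[:1],a[:0:-1]]
# image up=+tool x (grille lengthwise), right=? ; object: X=+tool x ,Y=+tool y
sg=1 if he[1,0]>0 else -1
O=np.array([[42,0],[20,-22*sg],[-20,-22*sg],[-42,0],[-20,22*sg],[20,22*sg]])/1000
O=np.c_[O,np.zeros(6)]
ok,rv,tv=cv2.solvePnP(O,a,c["K"],None)
M=he[:3,:3]@cv2.Rodrigues(rv)[0]; print("face top centre in tool",(he@np.r_[tv.ravel(),1])[:3].round(4)); print(M.round(3))
print("reproj",np.abs(cv2.projectPoints(O,rv,tv,c["K"],None)[0].reshape(-1,2)-a).round(1).tolist())
for z in(-.013,-.010,-.007):
  for q in(a[0],a[3]):
    d=he[:3,:3]@np.linalg.inv(c["K"])@np.r_[q,1]; print(z,(he[:3,3]+d*(z-he[2,3])/d[2]).round(4))
E
```

```text
[[-0.0003, -0.9661, -0.258, 0.0663], [1.0, -0.0003, -0.0, 0.0008], [-0.0001, -0.258, 0.9661, -0.1415], [0.0, 0.0, 0.0, 1.0]]
[[315.0, 217.0], [252.0, 278.0], [264.0, 405.0], [313.0, 424.0], [371.0, 382.0], [377.0, 291.0]]
face top centre in tool [-0.0048  0.0013 -0.0086]
[[ 1.    -0.009  0.018]
 [ 0.012  0.983 -0.182]
 [-0.016  0.183  0.983]]
reproj [[2.9, 5.5], [0.6, 10.4], [8.1, 13.8], [2.0, 10.3], [1.4, 2.9], [1.0, 10.0]]
-0.013 [ 0.0398  0.0008 -0.013 ]
-0.013 [-0.0381  0.0001 -0.013 ]
-0.01 [ 0.0391  0.0008 -0.01  ]
-0.01 [-0.0405  0.     -0.01  ]
-0.007 [ 0.0385  0.0008 -0.007 ]
-0.007 [-0.0429  0.     -0.007 ]
```

```bash
cat > pan.py <<'E'
from plan import *
he=np.array(bot.read_camera("wrist")["hand_eye"])
def frame(yaw):
    y=np.array([np.sin(yaw),np.cos(yaw),0]); u=np.array([np.cos(yaw),-np.sin(yaw),0])
    x=u*np.cos(np.pi/6)+np.array([0,0,.5]); return x,y,np.cross(x,y)
X,Y,N=frame(np.radians(2.3)); C=np.array([.5194,-.2679,.1111])
def tl(h,dy,dx=0): return C+N*h+Y*dy+X*dx, rot(Y,-N)
def pix(pt):
    p=np.linalg.inv(he)@np.r_[pt,1]; K=load("w5")["K"]; x=K@p[:3]; return x[:2]/x[2]
E
python3 - <<'E'
from pan import *
for h,d in((.09,-.08),(.09,-.12),(.12,-.08),(.12,-.13),(.06,-.09)):
    print(h,d,pix([-d,0,h]).round(), pix([-d-.027,0,h]).round())
p,r=cur(); m,_=tl(.19,-.02); print(m)
a=rows(p,r,m,tl(0,0)[1],.4); print('--'); b=rows(*a,tl(.09,-.10)[0],tl(0,0)[1],.4)
print(b[0],N)
E
```

```text
0.09 -0.08 [313. 105.] [313. 156.]
0.09 -0.12 [313.  23.] [313.  79.]
0.12 -0.08 [314. 108.] [314. 153.]
0.12 -0.13 [314.  17.] [314.  67.]
0.06 -0.09 [313.  78.] [313. 138.]
[ 0.4236739  -0.28407137  0.27564483]
0.4 -3.32 -0.87 -0.26 -1.9 0 0.2; 0.4 -3.33 -0.84 -0.3 -1.9 -0.1 0.1; 0.4 -3.32 -0.83 -0.31 -1.8 0 0.2; 0.4 -3.33 -0.81 -0.34 -1.9 0 0.1; 0.4 -3.34 -0.79 -0.37 -1.9 -0.1 0.2; 0.4 -3.33 -0.77 -0.39 -1.9 0 0.1; 0.4 -3.34 -0.75 -0.41 -1.9 -0.1 0.2; 0.4 -3.34 -0.72 -0.43 -1.9 0 0.1; 0.4 -3.34 -0.7 -0.46 -1.8 0 0.2; 0.4 -3.34 -0.68 -0.47 -1.9 -0.1 0.1; 0.4 -3.35 -0.65 -0.5 -1.9 0 0.2; 0.4 -3.34 -0.63 -0.51 -1.9 -0.1 0.2
0.4 -3.35 -0.59 -0.53 -1.9 0 0.1; 0.4 -3.35 -0.58 -0.55 -1.9 0 0.2; 0.4 -3.36 -0.54 -0.56 -1.8 -0.1 0.1; 0.4 -3.35 -0.52 -0.58 -1.9 0 0.2
--
0.4 -2 0 2.5 0 0 0; 0.4 -2 0 2.5 0 0 0; 0.4 -2 0.01 2.5 0 0 0; 0.4 -2 0 2.5 0 0 0
[ 0.47044433 -0.36597582  0.18904561] [-0.4995972  0.0200659  0.8660254]
```

```bash
python3 - <<'E'
from pan import *
p,r=cur(); m,rr=tl(.12,-.10); print(m); rows(p,r,m,rr,.4,step=.038)
E
```

```text
[ 0.45543516 -0.36541153  0.21502305]
0.4 -3.61 -0.63 0.11 -1.8 0 0.1; 0.4 -3.6 -0.63 0.09 -1.7 -0.1 0.2; 0.4 -3.61 -0.62 0.07 -1.8 0 0.1; 0.4 -3.61 -0.61 0.06 -1.8 0 0.2; 0.4 -3.62 -0.6 0.04 -1.8 -0.1 0.1; 0.4 -3.61 -0.6 0.02 -1.7 0 0.2; 0.4 -3.62 -0.59 0.01 -1.8 -0.1 0.1; 0.4 -3.61 -0.57 -0.01 -1.8 0 0.2; 0.4 -3.62 -0.57 -0.02 -1.7 0 0.1; 0.4 -3.62 -0.56 -0.04 -1.8 -0.1 0.2; 0.4 -3.62 -0.54 -0.05 -1.8 0 0.1; 0.4 -3.62 -0.54 -0.07 -1.8 0 0.1
0.4 -3.63 -0.53 -0.08 -1.7 -0.1 0.2; 0.4 -3.62 -0.51 -0.1 -1.8 0 0.1; 0.4 -3.63 -0.5 -0.1 -1.8 0 0.2; 0.4 -3.63 -0.49 -0.13 -1.7 -0.1 0.1; 0.4 -3.63 -0.47 -0.13 -1.8 0 0.2
```

Call:
move_arm:
  commands: "0.4 -3.61 -0.63 0.11 -1.8 0 0.1; 0.4 -3.6 -0.63 0.09 -1.7 -0.1 0.2; 0.4 -3.61 -0.62 0.07 -1.8 0 0.1; 0.4 -3.61 -0.61 0.06 -1.8 0 0.2; 0.4 -3.62 -0.6 0.04 -1.8 -0.1 0.1; 0.4 -3.61 -0.6 0.02 -1.7 0 0.2; 0.4 -3.62 -0.59 0.01 -1.8 -0.1 0.1; 0.4 -3.61 -0.57 -0.01 -1.8 0 0.2; 0.4 -3.62 -0.57 -0.02 -1.7 0 0.1; 0.4 -3.62 -0.56 -0.04 -1.8 -0.1 0.2; 0.4 -3.62 -0.54 -0.05 -1.8 0 0.1; 0.4 -3.62 -0.54 -0.07 -1.8 0 0.1"

```text
t: 7.68
eef_pos: [0.486, -0.1861, 0.2207]
tool_rot: [0.134, 0.704, 0.686, 0.129]
contact_force: [0.6, -0.3, -0.7]
gripper_width: 0.492
```

Call:
move_arm:
  commands: "0.4 -3.63 -0.53 -0.08 -1.7 -0.1 0.2; 0.4 -3.62 -0.51 -0.1 -1.8 0 0.1; 0.4 -3.63 -0.5 -0.1 -1.8 0 0.2; 0.4 -3.63 -0.49 -0.13 -1.7 -0.1 0.1; 0.4 -3.63 -0.47 -0.13 -1.8 0 0.2; 0.4 0 0 0 0 0 0; 0.4 0 0 0 0 0 0; 0.4 0 0 0 0 0 0"

```text
t: 8.35
eef_pos: [0.4558, -0.3644, 0.2148]
tool_rot: [0.186, 0.697, 0.669, 0.181]
contact_force: [-0.2, -0.2, -0.2]
gripper_width: 0.494
```

```bash
python3 - <<'E'
from pan import *
c=cam("wrist"); keep("w6",c); p,r=cur(); print(p,r.as_matrix().round(3).tolist(),-N)
print(bot.get_obs()["q"].round(2),proj(c,C))
E
```

```text
[ 0.45675011 -0.36317459  0.21534864] [[0.037, 0.865, 0.501], [0.999, -0.033, -0.017], [0.002, 0.501, -0.865]] [ 0.4995972 -0.0200659 -0.8660254]
[ 1.17  0.24 -0.48  2.08 -0.49  0.48  1.08] [313.20734954  76.41756814]
```

Call:
move_arm:
  commands: "0.4 0.5 0 2 0 0 0; 0.4 0.5 0 2 0 0 0; 0.4 0 0 0 0 0 0; 0.4 0 0 0 0 0 0; 0.4 0 0 0 0 0 0"

```text
t: 8.87
eef_pos: [0.4769, -0.3553, 0.1816]
tool_rot: [0.187, 0.696, 0.669, 0.18]
contact_force: [-0.6, -0.0, 0.3]
gripper_width: 0.491
```

```bash
python3 - <<'E'
from pan import *
c=cam("wrist"); keep("w7",c); p,r=cur(); print(p)
def cr(c):
    u,v=proj(c,C).astype(int); v=max(v,50); u=max(u,65); print(u-65,v-50); return cv2.resize(c["img"][v-50:v+80,u-65:u+65],(400,400),interpolation=0)
save("w67.png",np.hstack([cr(load("w6")),cr(c)]))
E
```

```text
[ 0.47666124 -0.35624159  0.18201028]
248 26
246 33
```

View pics/w67.png

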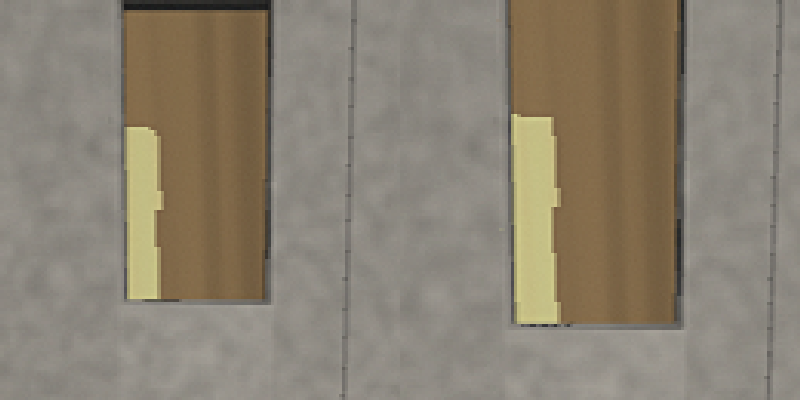

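Both close views show the cut-out square with the tool, so the yaw is good. Next I extract its corners.

```bash
python3 - <<'E'
from pan import *
Q=[]
for n in("w6","w7"):
    c=load(n); g=cv2.cvtColor(c["img"],cv2.COLOR_RGB2HSV); m=((g[...,1]>60)|(g[...,2]<60)).astype(np.uint8); m[170:]=0; m[:,:240]=0; m[:,400:]=0
    m=cv2.morphologyEx(m,cv2.MORPH_OPEN,np.ones((5,5)))
    cs,_=cv2.findContours(m,0,2); k=max(cs,key=cv2.contourArea); print(n,cv2.boundingRect(k),cv2.minAreaRect(k))
    b=cv2.boxPoints(cv2.minAreaRect(k)); b=b[np.argsort(b[:,1])]; t=b[:2][np.argsort(b[:2,0])]; l=b[2:][np.argsort(b[2:,0])]; Q.append([*t,*l])
P=[]
for a,b in zip(*Q):
    p,e=tri(ray(load("w6"),*a),ray(load("w7"),*b)); P.append(p); print(p.round(4),np.round(e,4))
P=np.array(P)
# on-plane: planes with given slope, sizes at different heights
for n,q in zip(("w6","w7"),Q):
    c=load(n)
    for h in(-.003,0,.003):
        S=[]
        for u in q:
            o,d=ray(c,*u); S.append(o+d*((C+N*h-o)@N)/(d@N))
        S=np.array(S); L=(S-C); print(n,h,"x",(L@X).round(4),"y",(L@Y).round(4))
L=P-C; print("tri x",(L@X).round(4),"y",(L@Y).round(4),"n",(L@N).round(4))
E
```

```text
w6 (288, 26, 48, 97) ((311.5, 74.0), (96.0, 47.0), 90.0)
w7 (281, 25, 57, 113) ((309.0, 81.0), (112.0, 56.0), 90.0)
[ 0.4991 -0.2442  0.121 ] [0.0001 0.0001]
[ 0.5211 -0.245   0.1334] [0.0001 0.0001]
[ 0.5002 -0.2934  0.1125] [0.0002 0.0002]
[ 0.5261 -0.2945  0.1237] [0.0001 0.0001]
w6 -0.003 x [-0.0147  0.0128 -0.0157  0.0135] y [ 0.028  0.028 -0.026 -0.026]
w6 0 x [-0.0146  0.0127 -0.0155  0.0133] y [ 0.0273  0.0273 -0.0261 -0.0261]
w6 0.003 x [-0.0144  0.0125 -0.0153  0.0132] y [ 0.0266  0.0266 -0.0262 -0.0262]
w7 -0.003 x [-0.015   0.0129 -0.0162  0.0136] y [ 0.0278  0.0278 -0.0264 -0.0264]
w7 0 x [-0.0148  0.0127 -0.016   0.0135] y [ 0.0271  0.0271 -0.0263 -0.0264]
w7 0.003 x [-0.0146  0.0126 -0.0157  0.0133] y [ 0.0264  0.0264 -0.0263 -0.0263]
tri x [-0.0134  0.0118 -0.015   0.013 ] y [ 0.0228  0.0229 -0.0263 -0.0263] n [0.0191 0.0189 0.0103 0.007 ]
```

At the panel plane the cut-out measures 28 x 53.5 mm, which fits the 28 x 54 given. Its centre correction is (-1.1 mm X, +0.5 mm Y). Next I plan the approach to 40 mm above it, allowing for the 2.5 mm lengthwise grip offset.

```bash
cat >> pan.py <<'E'
C=C-.0011*X+.0005*Y
def rel():
    p,r=cur(); d=p-C; M=r.as_matrix(); return "TCP in cutout mm x %.1f y %.1f n %.1f"%tuple(1000*np.array([d@X,d@Y,d@N])), "tilt(mrad) tx.N %.0f ty.N %.0f yaw %.0f"%tuple(1000*np.array([M[:,0]@N,M[:,1]@N,M[:,0]@X]))
E
python3 - <<'E'
from pan import *
print(rel()); p,r=cur(); m,rr=tl(.04,.0025,-.0004); rows(p,r,m,rr,.4,step=.02)
E
```

```text
('TCP in cutout mm x 2.4 y -90.7 n 80.9', 'tilt(mrad) tx.N -0 ty.N 3 yaw 1')
0.4 1.55 -0.05 0.68 0 0 0; 0.4 1.56 -0.05 0.68 0.1 0 0; 0.4 1.55 -0.05 0.68 0 0 0; 0.4 1.56 -0.04 0.69 0 0 0; 0.4 1.55 -0.05 0.68 0 0 0; 0.4 1.56 -0.05 0.68 0.1 0 0
```

Call:
move_arm:
  commands: "0.4 1.55 -0.05 0.68 0 0 0; 0.4 1.56 -0.05 0.68 0.1 0 0; 0.4 1.55 -0.05 0.68 0 0 0; 0.4 1.56 -0.04 0.69 0 0 0; 0.4 1.55 -0.05 0.68 0 0 0; 0.4 1.56 -0.05 0.68 0.1 0 0; 0.4 0 0 0 0 0 0; 0.4 0 0 0 0 0 0; 0.4 0 0 0 0 0 0"

```text
t: 9.82
eef_pos: [0.4984, -0.2645, 0.1449]
tool_rot: [0.186, 0.697, 0.669, 0.179]
contact_force: [-0.6, -0.3, 0.6]
gripper_width: 0.491
```

```bash
python3 - <<'E'
from pan import *
print(rel(),bot.get_obs()["contact_force"])
c=cam("wrist"); keep("w8",c); s=cam("scene"); keep("s8",s)
u,v=proj(s,C+.02*N).astype(int)
save("w8.png",np.hstack([c["img"][120:480,170:470],cv2.resize(s["img"][v-45:v+45,u-60:u+60],(480,360),interpolation=0)]))
E
```

```text
('TCP in cutout mm x -0.4 y 1.7 n 39.9', 'tilt(mrad) tx.N -1 ty.N -1 yaw 2') [ 0.39706597 -0.06892335 -0.63390867]
```

View pics/w8.png

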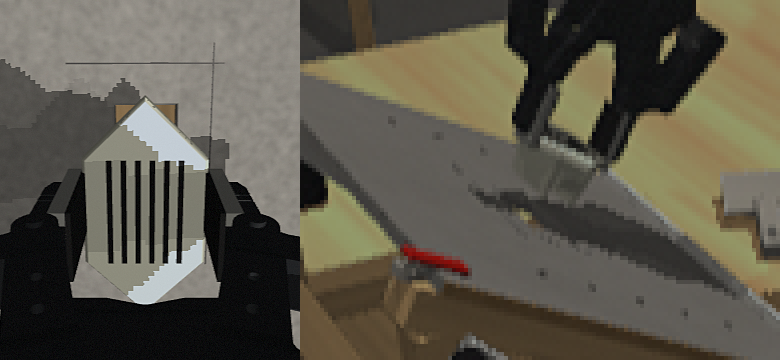

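Wrist view: the tip (146) is centred on the visible hole end (116–178), and the foot stands over the hole. I lower it.

Call:
move_arm:
  commands: "0.4 0.05 0 0.6 0 0 0; 0.4 0 0 0.6 0 0 0; 0.4 0 0 0.6 0 0 0; 0.4 0 0 0.4 0 0 0; 0.4 0 0 0.3 0 0 0; 0.4 0 0 0.2 0 0 0; 0.4 0 0 0 0 0 0; 0.4 0 0 0 0 0 0"

```text
t: 10.63
eef_pos: [0.5118, -0.2632, 0.1202]
tool_rot: [0.185, 0.697, 0.669, 0.179]
contact_force: [0.1, -0.4, -0.1]
gripper_width: 0.492
```

```bash
python3 - <<'E'
from pan import *
f=bot.get_obs()["contact_force"]; print(rel(),"f x,y,n",f@X,f@Y,f@N)
E
```

```text
('TCP in cutout mm x -1.1 y 3.8 n 12.0', 'tilt(mrad) tx.N 1 ty.N -2 yaw 1') f x,y,n -0.2592504243444995 0.30465356241332936 0.4656162237686893
```

Call:
move_arm:
  commands: "0.4 -0.1 0.05 0.1 0 0 0; 0.4 0 0 0.1 0 0 0; 0.4 0 0 0.1 0 0 0; 0.4 0 0 0 0 0 0; 0.4 0 0 0 0 0 0"

```text
t: 11.1
eef_pos: [0.5136, -0.2644, 0.1184]
tool_rot: [0.186, 0.697, 0.669, 0.179]
contact_force: [-1.5, 1.4, -0.5]
gripper_width: 0.488
```

```bash
python3 - <<'E'
from pan import *
f=bot.get_obs()["contact_force"]; print(rel(),"f x,y,n",f@X,f@Y,f@N)
E
```

```text
('TCP in cutout mm x -0.4 y 2.8 n 9.4', 'tilt(mrad) tx.N 1 ty.N -2 yaw 1') f x,y,n 0.2197776862031413 0.4132248908810951 -1.0665145193432715
```

Call:
move_arm:
  commands: "0.4 0 0 0.1 0 0 0; 0.4 0 0 0.1 0 0 0; 0.4 0 0 0.1 0 0 0; 0.4 0 0 0 0 0 0; 0.4 0 0 0 0 0 0"

```text
t: 11.57
eef_pos: [0.5152, -0.2644, 0.1158]
tool_rot: [0.186, 0.697, 0.669, 0.179]
contact_force: [0.3, -0.6, 0.1]
gripper_width: 0.489
```

```bash
python3 - <<'E'
from pan import *
f=bot.get_obs()["contact_force"]; print(rel(),"f x,y,n",f@X,f@Y,f@N)
E
```

```text
('TCP in cutout mm x -0.3 y 2.8 n 6.2', 'tilt(mrad) tx.N 1 ty.N -2 yaw 1') f x,y,n 0.12460264848958462 0.539908915231878 -0.1091432933109787
```

Call:
move_arm:
  commands: "0.4 0 0 0.1 0 0 0; 0.4 0 0 0.1 0 0 0; 0.4 0 0 0.1 0 0 0; 0.4 0 0 0 0 0 0; 0.4 0 0 0 0 0 0"

```text
t: 12.03
eef_pos: [0.5165, -0.2644, 0.113]
tool_rot: [0.185, 0.697, 0.669, 0.179]
contact_force: [1.3, 0.0, -1.5]
gripper_width: 0.492
```

```bash
python3 - <<'E'
from pan import *
f=bot.get_obs()["contact_force"]; print(rel(),"f x,y,n",f@X,f@Y,f@N)
E
```

```text
('TCP in cutout mm x -0.5 y 2.9 n 3.2', 'tilt(mrad) tx.N 1 ty.N -2 yaw 1') f x,y,n -0.752684482249413 0.11369787850904196 -0.4540962970276825
```

Call:
move_arm:
  commands: "0.4 0 0 0.1 0 0 0; 0.4 0 0 0.1 0 0 0; 0.4 0 0 0 0 0 0; 0.4 0 0 0 0 0 0"

```text
t: 12.42
eef_pos: [0.5175, -0.2645, 0.1114]
tool_rot: [0.186, 0.697, 0.669, 0.179]
contact_force: [0.1, 0.8, -0.8]
gripper_width: 0.49
```

```bash
python3 - <<'E'
from pan import *
f=bot.get_obs()["contact_force"]; print(rel(),"f x,y,n",f@X,f@Y,f@N)
s=cam("scene"); c=cam("wrist"); keep("s9",s); keep("w9",c); u,v=proj(s,C+.01*N).astype(int)
save("w9.png",np.hstack([c["img"][120:480,170:470],cv2.resize(s["img"][v-40:v+35,u-50:u+50],(480,360),interpolation=0)]))
E
```

```text
('TCP in cutout mm x -0.5 y 2.8 n 1.3', 'tilt(mrad) tx.N 1 ty.N -2 yaw 1') f x,y,n 0.11860028853977944 0.3044024191496545 -1.7610651771178034
```

View pics/w9.png

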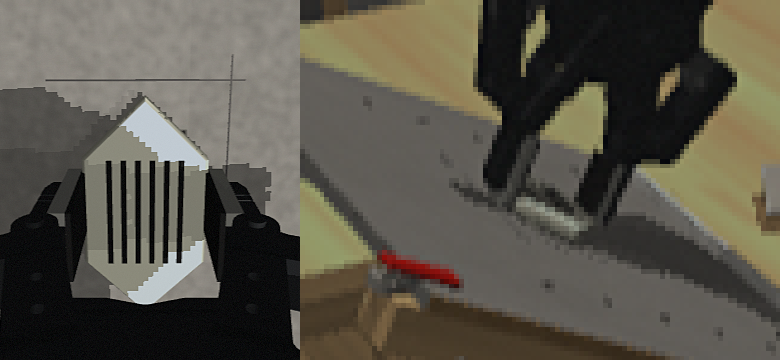

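The grille is in the hole with its face still clear of the panel and no contact yet. I go on in 1 mm steps.

Call:
move_arm:
  commands: "0.4 0 0 0.1 0 0 0; 0.4 0 0 0.1 0 0 0; 0.4 0 0 0 0 0 0; 0.4 0 0 0 0 0 0"

```text
t: 12.9
eef_pos: [0.5181, -0.2646, 0.1105]
tool_rot: [0.186, 0.697, 0.669, 0.179]
contact_force: [-9.9, 2.8, 12.8]
gripper_width: 0.489
```

```bash
python3 - <<'E'
from pan import *
f=bot.get_obs()["contact_force"]; print(rel(),"f x,y,n",f@X,f@Y,f@N)
E
```

```text
('TCP in cutout mm x -0.4 y 2.7 n 0.2', 'tilt(mrad) tx.N 1 ty.N -1 yaw 1') f x,y,n -2.033573898857079 2.61481364608922 16.399259245927052
```

Contact: 16 N along the normal. I ease off, release, back out and shut the fingers above.

Call:
move_arm:
  commands: "0.4 0 0 -0.1 0 0 0; 0.65 0 0 0 0 0 0; 0.65 0 0 0 0 0 0; 0.65 0 0 0 0 0 0; 0.65 0 0 0 0 0 0; 0.65 0 0 -0.5 0 0 0; 0.65 0 0 -1.5 0 0 0; 0.65 0 0 -2.5 0 0 0; 0.65 0 0 -2.5 0 0 0; 0.65 0 0 0 0 0 0; 0.65 0 0 0 0 0 0"

```text
t: 13.87
eef_pos: [0.4834, -0.2636, 0.1728]
tool_rot: [0.187, 0.697, 0.669, 0.179]
contact_force: [-0.1, 0.3, 0.7]
gripper_width: 0.651
```

```bash
python3 - <<'E'
from hexm import *
from pan import *
print(rel())
s=cam("scene"); c=cam("wrist"); keep("s10",s); keep("w10",c); u,v=proj(s,C+.01*N).astype(int); u2,v2=proj(c,C+.015*N).astype(int); print(u2,v2)
save("w10.png",np.hstack([c["img"][120:480,160:480],cv2.resize(s["img"][v-35:v+40,u-50:u+50],(480,360),interpolation=0)]))
for t in(120,140,160,180):
    g=cv2.cvtColor(c["img"],cv2.COLOR_RGB2HSV); m=((g[...,2]>t)&(g[...,1]<45)).astype(np.uint8)[150:430,225:400]
    m=cv2.morphologyEx(m,cv2.MORPH_OPEN,np.ones((3,3)))
    k=max(cv2.findContours(m,0,2)[0],key=cv2.contourArea); print(t,cv2.boundingRect(k),cv2.contourArea(k))
E
```

```text
('TCP in cutout mm x 0.2 y 2.9 n 70.6', 'tilt(mrad) tx.N 1 ty.N -1 yaw 0')
315 272
120 (0, 0, 175, 279) 35753.5
140 (58, 42, 76, 57) 2037.5
160 (58, 42, 75, 57) 1982.5
180 (59, 43, 74, 56) 1879.0
```

View pics/w10.png

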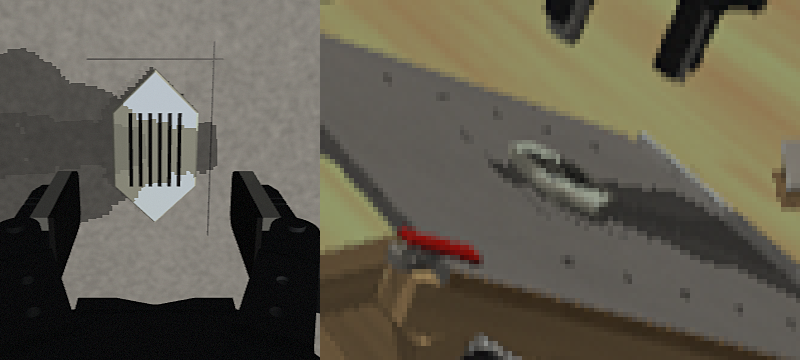

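The grille sits in the cut-out, square, with its tips at (315,189) and (314,341). Next I compute its face height and centre, and the press position.

```bash
python3 - <<'E'
from pan import *
c=load("w10")
for h in(.005,.010,.015,.018):
    S=[]
    for u in((315,188.5),(314,341.5),(273,265),(358,265)):
        o,d=ray(c,*u); S.append(o+d*((C+N*h-o)@N)/(d@N)-C)
    S=np.array(S); print(h,"tips y",(S[:2]@Y).round(4),"len",(S[0]-S[1])@Y,"ctr",((S[0]+S[1])@Y/2).round(4),"sides x",(S[2:]@X).round(4),"w",(S[3]-S[2])@X)
p,r=cur(); m,rr=tl(.035,0,-.0); m=m-0; rows(p,r,C+.035*N,rr,0,step=.012)
E
```

```text
0.005 tips y [ 0.0415 -0.0439] len 0.08545385609128381 ctr -0.0012 sides x [-0.0226  0.0225] w 0.04503715829935712
0.01 tips y [ 0.0422 -0.0412] len 0.08338396947161995 ctr 0.0005 sides x [-0.022   0.0219] w 0.043946255961937256
0.015 tips y [ 0.0428 -0.0385] len 0.08131408285195603 ctr 0.0022 sides x [-0.0215  0.0214] w 0.042855353624517284
0.018 tips y [ 0.0433 -0.0368] len 0.08007215088015769 ctr 0.0032 sides x [-0.0211  0.0211] w 0.04220081222206542
0 -0.11 0.03 1.15 -0.1 0 0; 0 -0.11 0.03 1.16 0 -0.1 0; 0 -0.1 0.02 1.15 -0.1 0 0
```

Face top is about 10 mm above my plane estimate, centred within 1 mm and square. Shut fingers, move over the middle.

Call:
move_arm:
  commands: "0 -0.08 0 1.15 0 0 0; 0 -0.08 0 1.15 0 0 0; 0 -0.08 -0.02 1 0 0 0; 0 0 0 0 0 0 0; 0 0 0 0 0 0 0; 0 0 0 0 0 0 0; 0 0 0 0.8 0 0 0; 0 0 0 0.6 0 0 0; 0 0 0 0.5 0 0 0; 0 0 0 0 0 0 0; 0 0 0 0 0 0 0"

```text
t: 14.98
eef_pos: [0.5087, -0.2666, 0.126]
tool_rot: [0.185, 0.697, 0.669, 0.179]
contact_force: [-0.1, -1.3, 0.1]
gripper_width: 0.004
```

```bash
python3 - <<'E'
from pan import *
o=bot.get_obs();f=o["contact_force"]; print(rel(),"f x,y,n",f@X,f@Y,f@N,o["gripper_width"])
E
```

```text
('TCP in cutout mm x -0.7 y 0.3 n 18.4', 'tilt(mrad) tx.N 1 ty.N -2 yaw 1') f x,y,n 1.3114598685475896 0.06398471142458598 0.5300930702994955 0.0017809362083733861
```

Call:
move_arm:
  commands: "0 0 0.05 0.3 0 0 0; 0 0 0 0.3 0 0 0; 0 0 0 0.15 0 0 0; 0 0 0 0.1 0 0 0; 0 0 0 0.1 0 0 0; 0 0 0 0 0 0 0; 0 0 0 0 0 0 0"

```text
t: 15.62
eef_pos: [0.5139, -0.2668, 0.1181]
tool_rot: [0.186, 0.697, 0.669, 0.179]
contact_force: [-0.3, 1.4, 0.2]
gripper_width: 0.0
```

```bash
python3 - <<'E'
from pan import *
o=bot.get_obs();f=o["contact_force"]; print(rel(),"f x,y,n",f@X,f@Y,f@N,o["torque"])
E
```

```text
('TCP in cutout mm x -0.1 y 0.4 n 8.8', 'tilt(mrad) tx.N 1 ty.N -2 yaw 1') f x,y,n 0.05943597197762826 0.15373494152544143 -0.10419976374915624 [ 0.0175868   0.54395248 -0.00901145]
```

Call:
move_arm:
  commands: "0 0 0 0.1 0 0 0; 0 0 0 0.1 0 0 0; 0 0 0 0.1 0 0 0; 0 0 0 0 0 0 0; 0 0 0 0 0 0 0"

```text
t: 16.08
eef_pos: [0.5151, -0.2669, 0.1164]
tool_rot: [0.186, 0.697, 0.669, 0.18]
contact_force: [-10.1, 3.2, 14.7]
gripper_width: 0.0
```

```bash
python3 - <<'E'
from pan import *
o=bot.get_obs();f=o["contact_force"]; print(rel(),"f x,y,n",f@X,f@Y,f@N,o["torque"])
E
```

```text
('TCP in cutout mm x -0.0 y 0.3 n 6.8', 'tilt(mrad) tx.N 1 ty.N -1 yaw 1') f x,y,n -1.9340444133036199 2.486324566821099 17.55807469151188 [0.51441133 0.83048759 0.29329691]
```

Call:
move_arm:
  commands: "0 0 0 0.1 0 0 0; 0 0 0 0.1 0 0 0; 0 0 0 0 0 0 0; 0 0 0 0 0 0 0"

```text
t: 16.47
eef_pos: [0.5152, -0.2669, 0.1163]
tool_rot: [0.186, 0.697, 0.669, 0.18]
contact_force: [-28.5, 8.5, 41.2]
gripper_width: -0.001
```

```bash
python3 - <<'E'
from pan import *
o=bot.get_obs();f=o["contact_force"]; print(rel(),"f x,y,n",f@X,f@Y,f@N,o["torque"])
E
```

```text
('TCP in cutout mm x -0.0 y 0.3 n 6.6', 'tilt(mrad) tx.N 1 ty.N 1 yaw 1') f x,y,n -4.732668686648708 6.2193747711981135 51.319242219413525 [1.39864539 1.51885593 0.7788209 ]
```

The press met a hard stop: 51 N with no travel, at n≈6.7, against about 5 if the grille is home. To settle whether it is home, I gently touch the bare panel beside it with the same shut fingers and compare heights.

Call:
move_arm:
  commands: "0 0 0 -1.5 0 0 0; 0 0 1.2 -1.5 0 0 0; 0 0 2 0 0 0 0; 0 0 1.8 0 0 0 0; 0 0 0 1.0 0 0 0; 0 0 0 1.0 0 0 0; 0 0 0 0.2 0 0 0; 0 0 0 0 0 0 0; 0 0 0 0 0 0 0"

```text
t: 17.27
eef_pos: [0.5553, -0.2687, 0.1454]
tool_rot: [0.185, 0.697, 0.669, 0.179]
contact_force: [0.0, 0.5, 0.3]
gripper_width: -0.003
```

```bash
python3 - <<'E'
from pan import *
o=bot.get_obs();f=o["contact_force"]; print(rel(),"f x,y,n",f@X,f@Y,f@N)
E
```

```text
('TCP in cutout mm x 49.6 y -0.0 n 12.0', 'tilt(mrad) tx.N 1 ty.N -2 yaw 2') f x,y,n -0.06157757948182782 -1.0084226135515717 0.21525127515170647
```

Call:
move_arm:
  commands: "0 0 0 0.3 0 0 0; 0 0 0 0.3 0 0 0; 0 0 0 0.1 0 0 0; 0 0 0 0 0 0 0; 0 0 0 0 0 0 0"

```text
t: 17.73
eef_pos: [0.5592, -0.2687, 0.1395]
tool_rot: [0.186, 0.697, 0.669, 0.179]
contact_force: [0.2, -0.7, 0.3]
gripper_width: 0.001
```

```bash
python3 - <<'E'
from pan import *
o=bot.get_obs();f=o["contact_force"]; print(rel(),"f x,y,n",f@X,f@Y,f@N)
E
```

```text
('TCP in cutout mm x 49.8 y 0.3 n 4.8', 'tilt(mrad) tx.N 1 ty.N -2 yaw 1') f x,y,n 1.1354319460882827 0.5155572924026314 0.4809679191969826
```

Call:
move_arm:
  commands: "0 0 0 0.1 0 0 0; 0 0 0 0.1 0 0 0; 0 0 0 0 0 0 0; 0 0 0 0 0 0 0"

```text
t: 18.12
eef_pos: [0.5603, -0.2687, 0.1378]
tool_rot: [0.186, 0.697, 0.669, 0.179]
contact_force: [0.6, 0.3, -0.9]
gripper_width: -0.001
```

```bash
python3 - <<'E'
from pan import *
o=bot.get_obs();f=o["contact_force"]; print(rel(),"f x,y,n",f@X,f@Y,f@N)
E
```

```text
('TCP in cutout mm x 49.9 y 0.3 n 2.8', 'tilt(mrad) tx.N 1 ty.N -2 yaw 1') f x,y,n 0.2414078272270889 -0.3570670577850821 -0.15263037724945627
```

Call:
move_arm:
  commands: "0 0 0 0.1 0 0 0; 0 0 0 0.1 0 0 0; 0 0 0 0 0 0 0; 0 0 0 0 0 0 0"

```text
t: 18.5
eef_pos: [0.5608, -0.2689, 0.1371]
tool_rot: [0.186, 0.697, 0.669, 0.18]
contact_force: [-10.2, 3.1, 14.4]
gripper_width: 0.001
```

```bash
python3 - <<'E'
from pan import *
o=bot.get_obs();f=o["contact_force"]; print(rel(),"f x,y,n",f@X,f@Y,f@N)
E
```

```text
('TCP in cutout mm x 50.0 y 0.2 n 1.8', 'tilt(mrad) tx.N 1 ty.N -1 yaw 1') f x,y,n -1.2932532538234698 2.447196382499886 16.960425675634696
```

Call:
move_arm:
  commands: "0 0 0 0.1 0 0 0; 0 0 0 0.1 0 0 0; 0 0 0 0 0 0 0; 0 0 0 0 0 0 0"

```text
t: 18.88
eef_pos: [0.5609, -0.2688, 0.137]
tool_rot: [0.186, 0.697, 0.669, 0.18]
contact_force: [-27.3, 7.4, 35.5]
gripper_width: -0.002
```

```bash
python3 - <<'E'
from pan import *
o=bot.get_obs();f=o["contact_force"]; print(rel(),"f x,y,n",f@X,f@Y,f@N)
E
```

```text
('TCP in cutout mm x 50.0 y 0.2 n 1.7', 'tilt(mrad) tx.N 2 ty.N 0 yaw 2') f x,y,n -5.672659963756683 5.905932029145065 44.75559259861864
```

The panel face lies at n=1.7 and the grille's face at 6.7, a difference of 5.0 mm, which is exactly the face thickness. So it is flush at the middle. To check the flatness and both tabs, I touch 20 mm towards each end.

Call:
move_arm:
  commands: "0 0 0 -1.5 0 0 0; 0 1 -1.5 -1.5 0 0 0; 0 1 -2 0 0 0 0; 0 0 -1.5 0 0 0 0; 0 0 0 1.0 0 0 0; 0 0 0 0.8 0 0 0; 0 0 0 0.3 0 0 0; 0 0 0 0.2 0 0 0; 0 0 0 0.1 0 0 0; 0 0 0 0 0 0 0; 0 0 0 0 0 0 0"

```text
t: 19.85
eef_pos: [0.5156, -0.2469, 0.1161]
tool_rot: [0.186, 0.697, 0.669, 0.18]
contact_force: [-21.5, 5.4, 26.2]
gripper_width: -0.004
```

```bash
python3 - <<'E'
from pan import *
o=bot.get_obs();f=o["contact_force"]; print(rel(),"f x,y,n",f@X,f@Y,f@N)
E
```

```text
('TCP in cutout mm x -0.5 y 20.4 n 6.7', 'tilt(mrad) tx.N 1 ty.N -1 yaw 1') f x,y,n -3.7639473341515313 3.570535595395882 33.57437138792882
```

Call:
move_arm:
  commands: "0 0 0 -1 0 0 0; 0 -2 0 0 0 0 0; 0 -2 0 0 0 0 0; 0 0 0 0.6 0 0 0; 0 0 0 0.2 0 0 0; 0 0 0 0.1 0 0 0; 0 0 0 0.1 0 0 0; 0 0 0 0 0 0 0; 0 0 0 0 0 0 0"

```text
t: 20.65
eef_pos: [0.5145, -0.2883, 0.1165]
tool_rot: [0.187, 0.697, 0.668, 0.179]
contact_force: [-16.0, -0.5, 24.0]
gripper_width: 0.003
```

```bash
python3 - <<'E'
from pan import *
o=bot.get_obs();f=o["contact_force"]; print(rel(),"f x,y,n",f@X,f@Y,f@N)
E
```

```text
('TCP in cutout mm x 0.2 y -21.1 n 6.7', 'tilt(mrad) tx.N -2 ty.N 0 yaw 2') f x,y,n -3.391651821172797 -0.7154381392105416 29.700456734165286
```

Both ends stand at n=6.7, so the face is flat and flush. I back off and take a last numeric check.

Call:
move_arm:
  commands: "0 0 0 -1.5 0 0 0; 0 0.7 0 -2.5 0 0 0; 0 0.7 0 -2.5 0 0 0; 0 0.7 0 -2 0 0 0; 0.3 0 0 0 0 0 0; 0.6 0 0 0 0 0 0; 0.6 0 0 0 0 0 0; 0.6 0 0 0 0 0 0"

```text
t: 21.37
eef_pos: [0.4738, -0.2638, 0.1873]
tool_rot: [0.185, 0.697, 0.669, 0.179]
contact_force: [-0.2, -0.0, 0.7]
gripper_width: 0.567
```

```bash
python3 - <<'E'
from pan import *
print(rel()); c=cam("wrist"); t=cam("top"); save("end.png",c["img"])
u,v=proj(c,C+.0067*N).astype(int); print(u,v)
g=cv2.cvtColor(c["img"],cv2.COLOR_RGB2HSV); x0,y0=u-70,max(v-110,0)
m=((g[...,2]>165)).astype(np.uint8)[y0:v+110,x0:u+70]
m=cv2.morphologyEx(m,cv2.MORPH_OPEN,np.ones((3,3)))
ks=[k for k in cv2.findContours(m,0,2)[0] if cv2.contourArea(k)>150]
k=np.vstack(ks).reshape(-1,2)+[x0,y0]; a,b=k[k[:,1].argmin()],k[k[:,1].argmax()]; print(a,b,k[:,0].min(),k[:,0].max())
S=[]
for q in(a,b,(k[:,0].min(),v),(k[:,0].max(),v)):
    o,d=ray(c,*q); S.append(o+d*((C+N*.0067-o)@N)/(d@N)-C)
S=np.array(S); print("tips y",S[:2]@Y,"x",S[:2]@X,"sides x",S[2:]@X)
t0=load("top0"); d=np.abs(t["img"].astype(int)-t0["img"]).sum(2)
for n,b in(("oval",(228,225,264,252)),("rect",(309,230,348,258)),("sample",(318,150,354,176)),("case",(247,305,340,340))): print(n,(d[b[1]:b[3],b[0]:b[2]]>90).sum())
E
```

```text
('TCP in cutout mm x -0.5 y 1.5 n 88.9', 'tilt(mrad) tx.N 2 ty.N -3 yaw 1')
316 254
[314 183] [313 318] 282 352
tips y [ 0.04064736 -0.03939842] x [-0.00117277 -0.00194362] sides x [-0.0194929   0.02037585]
oval 0
rect 0
sample 0
case 0
```

```bash
python3 -c "
from station import bot; print(bot.hand_in())"
```

```text
the job is handed in; nothing more can be done
None
```

I took the white pointed-ended (hex) grille, matching the sample on the clipboard, from the tray's middle bay. I set it in the cut-out, pressed it with shut fingers and handed the job in at about 21 s of the 45 s.

**Last checks**
- **Flush:** touching with the shut fingers put the grille face 5.0 mm above the bare panel, which is the face thickness. It stood at the same height at the middle and 20 mm towards each end.
- **Press:** about 50 N on the middle gave no further travel.
- **Centring:** the last wrist picture showed it within about 1.5 mm of the centre, square to about 0.01 rad.
- **Other parts:** the top camera showed no change at the other two grilles or at the samples.

**What disagreed or was not seen**
- **Resting on the tabs:** I never saw the grille rest 13 mm off the panel. It went home while still gripped, with about 16 N showing only at the end.
- **Tabs caught:** I did not see the tabs themselves. That they have caught is inferred from the flush, flat seat.
- **Panel height:** my camera estimate of the panel plane was 1.7 mm too low compared with touch.

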